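# Hold a gland box against the sprung stop of an assembly jig

## Robot

A 6-joint arm with a two-finger parallel gripper is mounted at the origin on the work surface. World frame = base frame: x ahead of the robot, y to its left, z up, the work surface at z = 0. Lengths are in mm, angles in rad, forces in N, time in s.
With the tool pointing down it reaches from about 350 to 800 mm from the base axis. Payload 7.3 kg.
Tool frame: the origin (TCP) lies midway between the tips of the shut fingers; the grasp point (between the pads) lies 19 mm behind it; z points along the fingers, y is the line along which they close (so a half turn about z gives the same grasp; the last joint's range is limited). The gripper opens to 85 mm and grips with 20 to 120 N. Pads are 22 mm wide; open, the fingers measure 114 mm over their backs; the gripper's body (76 mm by 85 mm) begins 54 mm behind the grasp point. The pads swing forward as they close: fully open they stand 13 mm farther back than shut.
Start: joints at [1.186, 0.342, 1.524, -0, 1.275, -0.146], TCP at [124.165, 510.125, 231.322] pointing down, gripper open.
Joint ranges: [-2.53, 2.53], [-0.77, 2.02], [0.04, 2.7], [-1, 4.14], [0.28, 2.66], [-3.11, 3.11]. Speed limits (rad/s): [2.57, 2.57, 3.14, 3.14, 3.14, 3.14].

## Interface

Orientations are given as a unit quaternion [w, x, y, z].
In Python, from bench import ctrl, optics gives the robot as it stands. The module is installed in compiled form; this text tells all that it offers.
- The arm moves only by the tool drive_tool, never from a script. Its argument "motion" is a list of rows, each a list of 7 numbers: the turn, a rotation vector about the tool's x, y, z in degrees, then the shift along the tool's x, y, z in cm, then the finger opening in cm, from 0 to 8.54. A call has 1 to 12 rows; each row is the pose to reach, as a shift and turn from the pose commanded when the call began, along the tool's axes at that moment; what a row does not reach only later rows make up. A row lasts 1/8 s, in which the tool goes at most 62.5 mm and 10.7 degrees, less where a joint would pass 70% of its speed; a pose out of reach is approached as far as the arm can. A call with a gripper value outside its range is refused whole. The fingers move at their own pace and stop on an object; the grip force is fixed at half the most. Time passes only in rows, so rows that repeat a pose let the fingers close. It gives the time, the measured TCP pose, the force, the opening and the grip force at its end, in the units of the state.
- ctrl.state(): the state, without advancing time (a new reading comes with each control period).
- optics.read_camera(name): name is "scene" or "side" or "wrist"; returns a dict with "pixels" (400x640x3 uint8, red, green, blue), "z_map" (400x640 float32, mm along the optical axis (not along the pixel's ray), 0 where there is no reading), "intrinsics" (3x3 intrinsics, pixels), "R" (3x3) and "t" (3): a world point X has camera coordinates R X + t. Camera axes: x right, y down, z forward; pixel columns grow to the right and rows downward; lengths in mm; the calibration is good to about 2 mm. A picture is of the moment at which its call begins.
- ctrl.sign_off(): hands the job in; it is judged then, once.
The state is a dict: "time_s": time; "joints": joint angles; "joint_vel": joint speeds; "joint_efforts": joint torques, N m; "eef_pos": TCP position; "tcp_rot": TCP orientation; "force": force on the tool from outside, world axes, zero at the start; "wrist_torque": the same for the moment, N m; "opening": finger opening in mm; "finger_force": force on a finger pad.
Only numpy, scipy, OpenCV 4.12 (cv2) and the standard library are available. Lean on these libraries where they do the work, as an engineer would, in place of code of your own. Each camera call takes 0.05 s, during which the arm holds its last target. There are 200 camera calls.

## Task

Lift the junction box with the cable gland off the freely spinning turntable and stand it flat on the bed of the jig, its flat end towards the sprung pad and in line with it. Press it squarely against the pad until the pointer stands between the two pairs of ribs on the housing, never right to the end of the travel, and keep the push steady for a few seconds so that a colleague can tighten the gland; the program finishes while still holding the box pressed like that. Leave the other two pieces standing on the turntable, and the multimeter and screwdriver where they lie.

Things in the scene. Friction and masses are not known exactly. Their poses are not given: they have to be found in the camera images.
- gland_box: The part: die-cast aluminium junction box 80 x 50 x 45 mm (x, y, z), about 0.25 kg, with a black round cable gland (diameter 26 mm, reaching 20 mm out, its axis 22.5 mm above the underside) in the middle of its -x end; its +x end is plain and flat. Origin at the centre of its underside, z up. It starts upright on the turntable. Can be gripped across its 50 mm width (y).
- box_flat_end (a point): Centre of the box's plain flat end face: 40 mm from the box's origin along its +x, 22.5 mm above its underside.
- turntable: Round grey turntable, 270 mm across, that spins freely about its vertical axis; its top is 22 mm above its origin and the bench. Origin: its centre, at bench level.
- jig: Fixed steel jig on the bench. Origin at the centre of its underside, z up; the bed (170 mm along x, 220 mm along y, 12 mm thick) has its top 12 mm above the origin. At its +y end stands the grey spring housing, 110 mm along x, from y = +65 mm to +105 mm, top 62 mm above the origin, with two pairs of small ribs 6 mm high on top (inner gap 13 mm). The bed in front of the pad, from y = -110 mm to the pad, is empty. The box is pressed along the jig's +y.
- pad (a point): Black flat pad of the sprung stop, 56 mm along the jig's x, 40 mm high; this point is the centre of its front face, which faces the jig's -y, 22.5 mm above the bed, at x = 0 and y = +41 mm in the jig's frame when not pressed. It slides along the jig's +y. A steel pointer with a cross tip, fixed to the pad, shows the travel on top of the housing.
- plunger (a joint): Travel of the pad, 0 when free to 0.020 m at its end stop, growing as it is pushed to the jig's +y. A spring pushes back with 4 N at first touch and 0.5 N more per mm, so 9 N at 10 mm. The pointer's tip is between the pairs of ribs from 3.5 to 16.5 mm of travel, midway at 10 mm (9 N).
- blank_box: Bystander on the turntable: smaller plain die-cast box 50 x 46 x 36 mm with no gland. Origin at the centre of its underside.
- coupling: Bystander on the turntable: round steel coupling, 42 mm across, 38 mm high. Origin at the centre of its underside.
- multimeter: Bystander on the bench: yellow handheld multimeter 90 x 150 x 32 mm (39 mm at its dial), lying flat. Origin at the centre of its underside.
- screwdriver: Bystander on the bench: a screwdriver lying flat.
There are look-alikes about, which are no part of the job. What is shaped like the gland_box but brown or green is not meant.

How it is judged:
By the outcome, as a careful person would: the job done as asked, in the order asked, and still so for the second after the job is handed in, while the arm keeps its last pose, push and grip.
It also fails if it takes over 50 s, if anything falls off the work surface, if the arm or the gripper's body presses on something with over 40 N, if the wrist force passes 120 N, or if a joint passes its speed limit or range.

## Working session

There is one attempt and no reset: what is moved stays moved. The work goes in short steps, Python scripts to look and compute and a tool call to move; the robot and the scene stay as the last step left them, time stands still between calls to the robot, and variables do not carry over. Pictures are saved under pics/ and viewed, at most 10 in all, crops included, and the job is handed in when it is done.

Besides the shell and the picture viewer there is one more tool, called after "Call:" by a JSON object that holds its "name" and its "arguments". drive_tool: Moves the arm, as the interface text tells. Its arguments: {"type":"object","properties":{"motion":{"type":"array","items":{"type":"array","items":{"type":"number"}}}},"required":["motion"]}

```bash
mkdir -p pics; cat > h.py <<'E'
import numpy as np, cv2
from bench import ctrl, optics
def cam(n):
    c=optics.read_camera(n); c['K']=np.array(c['intrinsics']);c['R']=np.array(c['R']);c['t']=np.array(c['t']);return c
def world(c):  # per-pixel world points from depth
    z=c['z_map'];v,u=np.mgrid[:z.shape[0],:z.shape[1]]
    p=np.stack([(u-c['K'][0,2])/c['K'][0,0]*z,(v-c['K'][1,2])/c['K'][1,1]*z,z],-1)
    return (p-c['t'])@c['R']
def ray(c,u,v,h):  # pixel -> world at height h
    d=c['R'].T@np.linalg.solve(c['K'],[u,v,1.]);o=-c['R'].T@c['t'];return o+d*(h-o[2])/d[2]
def save(n,im,s=1): cv2.imwrite('pics/'+n+'.png',cv2.resize(np.ascontiguousarray(im[...,::-1]),None,fx=s,fy=s,interpolation=cv2.INTER_CUBIC))
E
python3 - <<'E'
from h import *
s=ctrl.state()
print({k:np.round(v,3) for k,v in s.items()})
for n in("scene","side","wrist"):
    c=cam(n);save(n+'0',c['pixels']);np.savez(n+'0.npz',**c)
    print(n,np.round(-c['R'].T@c['t']))
E
```

```text
{'time_s': np.float64(0.0), 'joints': array([ 1.186,  0.343,  1.525,  0.   ,  1.275, -0.146]), 'joint_vel': array([ 0.001,  0.001,  0.   , -0.001, -0.001, -0.   ]), 'joint_efforts': array([-3.0000e-03, -4.3368e+01, -2.4601e+01, -0.0000e+00,  8.0000e-03,
        0.0000e+00]), 'eef_pos': array([124.002, 509.705, 230.609]), 'tcp_rot': array([-0.   ,  0.119,  0.993, -0.001]), 'force': array([-0.297,  0.495,  0.231]), 'wrist_torque': array([-0.012, -0.029, -0.013]), 'finger_force': np.float64(0.0), 'opening': np.float64(85.156)}
scene [1034. -423.  586.]
side [ 330. -968.  728.]
wrist [ 44. 529. 374.]
```

View pics/scene0.png

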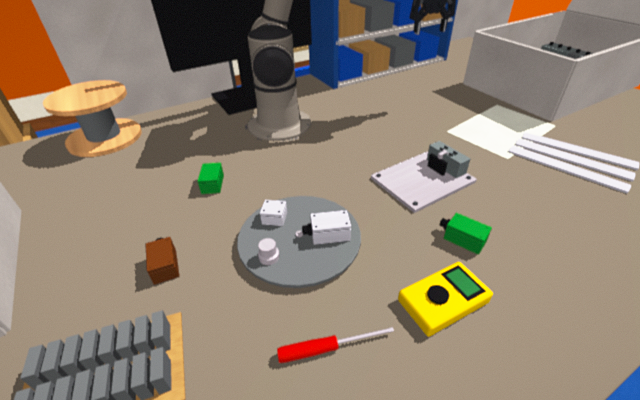

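View pics/side0.png

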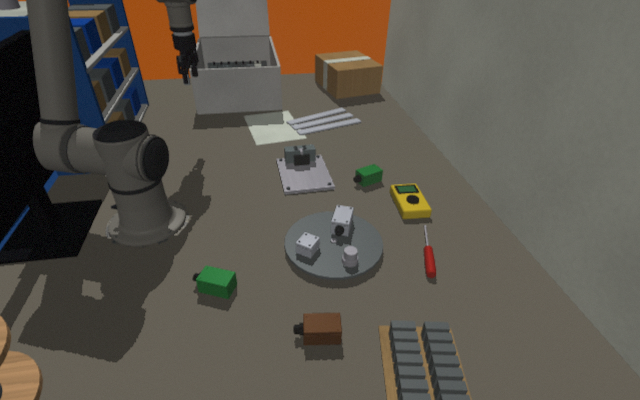

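The scene view shows the turntable at (299,240), with the aluminium box and its black gland at (325,228), the blank box at (273,212) and the coupling at (267,250). The jig is at (425,175), its housing at (449,160). The side view agrees: box (342,222), jig (304,172).

Candidates for the part in the scene view: green (210,178), green (466,232), brown (162,260), aluminium (325,228). Only the last one is bare aluminium, has a gland and stands on the turntable. I'll confirm it in a crop and measure.

```bash
python3 - <<'E'
from h import *
A=np.load('scene0.npz');B=np.load('side0.npz')
a=A['pixels'][190:290,225:375];a=cv2.resize(a,(750,500),interpolation=cv2.INTER_CUBIC);save('crop0',a)
for n,c,r in(('scene',A,(230,365,195,285)),('side',B,(280,385,195,275))):
    W=world(c);m=np.zeros(W.shape[:2],bool);m[r[2]:r[3],r[0]:r[1]]=1
    for nm,lo,hi in(('box',62,72),('blank',54,61.5)):
        mm=(m&(W[...,2]>lo)&(W[...,2]<hi)&(c['pixels'].min(-1)>110)).astype(np.uint8)
        k,lab,st,ce=cv2.connectedComponentsWithStats(mm)
        for i in range(1,k):
            if st[i,4]<40: continue
            p=W[lab==i];q=cv2.minAreaRect(p[:,:2].astype(np.float32))
            print(n,nm,st[i,4],np.round(ce[i]),'z',np.median(p[:,2]).round(1),'rect',np.round(q[0],1),np.round(q[1],1),round(q[2],1))
    # jig: bed & housing
for n,c,r in(('scene',A,(365,480,135,215)),('side',B,(270,340,135,195))):
    W=world(c);m=np.zeros(W.shape[:2],bool);m[r[2]:r[3],r[0]:r[1]]=1
    for nm,lo,hi in(('bed',8,16),('hous',58,65)):
        mm=(m&(W[...,2]>lo)&(W[...,2]<hi)).astype(np.uint8)
        k,lab,st,ce=cv2.connectedComponentsWithStats(mm)
        for i in range(1,k):
            if st[i,4]<40: continue
            p=W[lab==i];q=cv2.minAreaRect(p[:,:2].astype(np.float32))
            print(n,nm,st[i,4],np.round(ce[i]),'z',np.median(p[:,2]).round(1),'rect',np.round(q[0],1),np.round(q[1],1),round(q[2],1))
E
```

```text
scene box 640 [330. 220.] z 65.0 rect [ 557.4 -136.6] [79.7 51.4] 67.3
scene blank 304 [273. 207.] z 55.9 rect [ 446.5 -218.8] [49.9 47.4] 50.4
scene blank 90 [331. 230.] z 58.3 rect [ 579.3 -145.8] [77.8  4.1] 66.6
scene blank 186 [267. 245.] z 57.8 rect [ 547.1 -277.4] [32.1 33.2] 45.5
side box 316 [342. 214.] z 67.1 rect [ 555.1 -136.8] [82.5 49.4] 67.0
side blank 232 [307. 240.] z 58.0 rect [ 443.8 -217.8] [53.4 48. ] 50.6
side blank 94 [350. 250.] z 59.9 rect [ 543.4 -277.5] [31.7 31.4] 89.8
scene bed 2703 [420. 182.] z 10.1 rect [495.1 190.3] [172.1 223.8] 1.7
scene hous 335 [450. 152.] z 60.0 rect [493.1 266.1] [110.6  60.9] 1.9
side bed 1414 [304. 175.] z 12.3 rect [493.1 189.7] [170.1 224.8] 1.6
side hous 158 [299. 148.] z 62.0 rect [490.3 275.4] [109.8  46. ] 4.7
```

View pics/crop0.png

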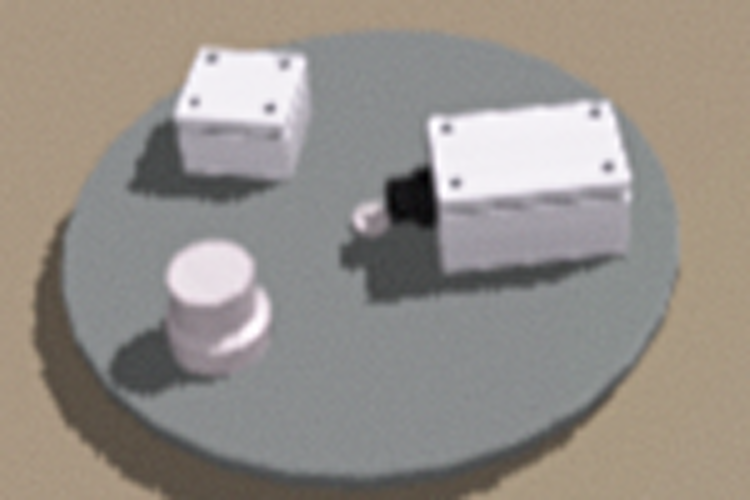

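View pics/wrist0.png

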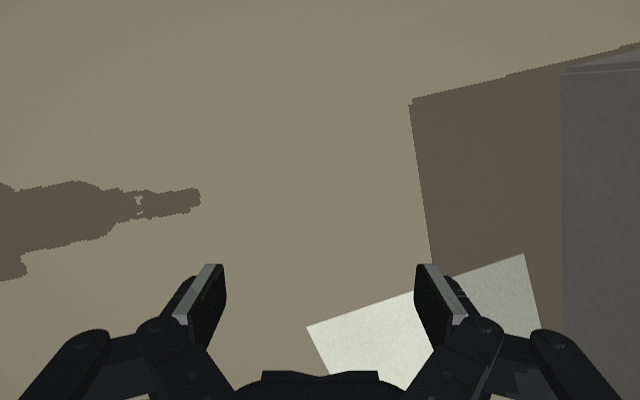

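The crop confirms it: bare aluminium body with a black gland on its left end, at about crop (410,198), and a plain right end. The wrist view shows only the bench. The box is at about (556,-137) with its +x at 67°. The jig is at about (494,190), yaw about 1.7°. I'll move to hover above the box.

Call:
{"name": "drive_tool", "arguments": {"motion": [[0,0,99,-57.2,-52.7,5,8.5],[0,0,99,-57.2,-52.7,5,8.5],[0,0,99,-57.2,-52.7,5,8.5],[0,0,99,-57.2,-52.7,5,8.5],[0,0,99,-57.2,-52.7,5,8.5],[0,0,99,-57.2,-52.7,5,8.5],[0,0,99,-57.2,-52.7,5,8.5],[0,0,99,-57.2,-52.7,5,8.5],[0,0,99,-57.2,-52.7,5,8.5],[0,0,99,-57.2,-52.7,5,8.5],[0,0,99,-57.2,-52.7,5,8.5],[0,0,99,-57.2,-52.7,5,8.5]]}}

```text
time_s: 1.65
eef_pos: [539.8, -114.8, 182.8]
tcp_rot: [-0.0, 0.832, 0.554, 0.0]
force: [0.9, 0.5, 0.1]
opening: 85.3
finger_force: 0.0
```

Call:
{"name": "drive_tool", "arguments": {"motion": [[0,0,0,0,0,0,8.5],[0,0,0,0,0,0,8.5]]}}

```text
time_s: 1.9
eef_pos: [538.4, -112.6, 182.5]
tcp_rot: [-0.001, 0.833, 0.554, -0.0]
force: [-0.2, 0.2, 0.2]
opening: 85.1
finger_force: 0.0
```

```bash
cat >> h.py <<'E'
from scipy.spatial.transform import Rotation as Ro
def tool(): s=ctrl.state();return np.array(s['eef_pos']),Ro.from_quat(np.roll(s['tcp_rot'],-1)).as_matrix()
E
python3 - <<'E'
from h import *
p,R=tool();print(p.round(1),'xang',np.degrees(np.arctan2(R[1,0],R[0,0])).round(2),'z',R[:,2].round(4),ctrl.state()['force'])
c=cam('wrist');save('wrist1',c['pixels']);W=world(c)
for lo,hi in((62,72),(53,61.5)):
    mm=((W[...,2]>lo)&(W[...,2]<hi)&(c['z_map']>0)).astype(np.uint8)
    k,lab,st,ce=cv2.connectedComponentsWithStats(mm)
    for i in range(1,k):
        if st[i,4]<800: continue
        q=W[lab==i];r=cv2.minAreaRect(q[:,:2].astype(np.float32))
        print(st[i,4],ce[i].round(),'z',np.median(q[:,2]).round(1),np.round(r[0],1),np.round(r[1],1),round(r[2],1))
E
```

```text
[ 538.4 -112.6  182.5] xang 67.28 z [-0.0016  0.001  -1.    ] [-0.16214158  0.23647846  0.17783435]
5357 [350. 209.] z 67.9 [ 555.2 -137.3] [80.2 50. ] 66.6
2116 [273. 321.] z 58.9 [ 443.8 -219.1] [50.9 45.9] 51.9
809 [390. 335.] z 60.6 [ 544.1 -277.7] [33.3 33.9] 19.6
```

View pics/wrist1.png

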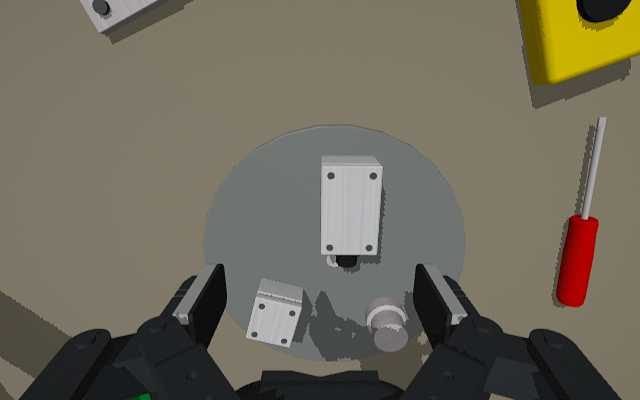

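The wrist view shows the box at (350,205) with its gland pointing down the image at (345,262), the blank box at (275,315) and the coupling at (388,320). The three cameras agree within about 2 mm. Remaining shift: tool x -1.6, y +2.5 cm, then down.

Call:
{"name": "drive_tool", "arguments": {"motion": [[0,0,0,-1.6,2.5,3,8.5],[0,0,0,-1.6,2.5,6,8.5],[0,0,0,-1.6,2.5,9,8.5],[0,0,0,-1.6,2.5,12,8.5],[0,0,0,-1.6,2.5,14,8.5],[0,0,0,-1.6,2.5,15.2,8.5],[0,0,0,-1.6,2.5,15.5,8.5],[0,0,0,-1.6,2.5,15.5,8.5],[0,0,0,-1.6,2.5,15.5,8.5]]}}

```text
time_s: 3.08
eef_pos: [556.5, -137.3, 29.0]
tcp_rot: [0.001, 0.832, 0.554, 0.0]
force: [-0.4, 0.0, 0.2]
opening: 85.2
finger_force: 0.0
```

Call:
{"name": "drive_tool", "arguments": {"motion": [[0,0,0,0,0,0,7],[0,0,0,0,0,0,6],[0,0,0,0,0,0,5.5],[0,0,0,0,0,0,5.2],[0,0,0,0,0,0,4.9],[0,0,0,0,0,0,4],[0,0,0,0,0,0,4],[0,0,0,0,0,0,4]]}}

```text
time_s: 4.08
eef_pos: [556.0, -137.3, 28.4]
tcp_rot: [0.0, 0.832, 0.554, 0.0]
force: [-1.4, 0.1, 4.1]
opening: 49.3
finger_force: 62.5
```

Call:
{"name": "drive_tool", "arguments": {"motion": [[0,0,0,0,0,-1,4],[0,0,0,0,0,-3,4],[0,0,0,0,0,-6,4],[0,0,0,0,0,-9,4],[0,0,0,0,0,-11,4],[0,0,0,0,0,-12,4],[0,0,0,0,0,-12,4],[0,0,0,0,0,-12,4]]}}

```text
time_s: 5.08
eef_pos: [555.3, -137.0, 147.0]
tcp_rot: [-0.001, 0.832, 0.554, -0.001]
force: [-0.1, -0.7, -4.1]
opening: 49.1
finger_force: 62.7
```

```bash
python3 - <<'E'
from h import *
p,R=tool();s=ctrl.state();print(p.round(1),'xang',np.degrees(np.arctan2(R[1,0],R[0,0])).round(2),'z',R[:,2].round(4),s['force'].round(1) if hasattr(s['force'],'round') else s['force'],s['opening'])
a=cam('side');b=cam('scene');w=cam('wrist')
save('lift',np.hstack([cv2.resize(a['pixels'][120:290,260:430],(400,400)),cv2.resize(b['pixels'][120:290,240:410],(400,400))]))
# jig bed (top) from wrist if visible; jig again from scene
for n,c in(('wrist',w),('scene',b),('side',a)):
    W=world(c)
    for nm,lo,hi,X in(('bed',8,15,(390,600,70,310)),('hous',58,66,(420,570,240,320))):
        mm=((W[...,2]>lo)&(W[...,2]<hi)&(W[...,0]>X[0])&(W[...,0]<X[1])&(W[...,1]>X[2])&(W[...,1]<X[3])&(c['z_map']>0)).astype(np.uint8)
        if mm.sum()<100: continue
        q=W[mm>0];r=cv2.minAreaRect(q[:,:2].astype(np.float32));print(n,nm,mm.sum(),np.median(q[:,2]).round(1),np.round(r[0],1),np.round(r[1],1),round(r[2],1))
E
```

```text
[ 555.3 -137.   147. ] xang 67.32 z [-1.9e-03  9.0e-04 -1.0e+00] [-0.1 -0.7 -4.1] 49.05303272804384
scene bed 2676 10.0 [495.8 190.3] [172.  222.1] 2.1
scene hous 348 60.1 [493.4 269.1] [110.8  55.7] 4.0
side bed 1258 12.1 [491.2 190.5] [166.  229.4] 1.9
side hous 165 62.0 [490.4 270.4] [ 60.6 109.7] 89.9
```

View pics/lift.png

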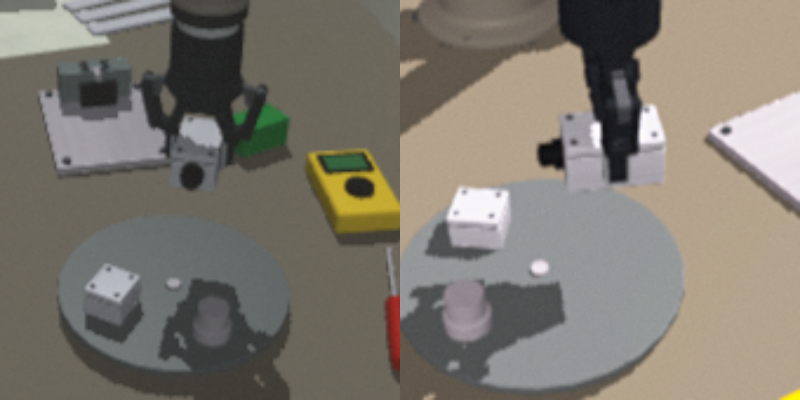

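Both views show the box hanging level in the gripper, gland at (190,177) in the left half, and the blank box and coupling still standing. Next I'll carry it to above the jig bed.

Call:
{"name": "drive_tool", "arguments": {"motion": [[0,0,-24.5,25.1,-17,0,4],[0,0,-24.5,25.1,-17,0,4],[0,0,-24.5,25.1,-17,0,4],[0,0,-24.5,25.1,-17,0,4],[0,0,-24.5,25.1,-17,0,4],[0,0,-24.5,25.1,-17,0,4],[0,0,-24.5,25.1,-17,0,4],[0,0,-24.5,25.1,-17,2,4],[0,0,-24.5,25.1,-17,2,4],[0,0,-24.5,25.1,-17,2,4]]}}

```text
time_s: 6.48
eef_pos: [496.4, 159.0, 128.5]
tcp_rot: [0.0, 0.696, 0.718, 0.0]
force: [-0.6, -0.1, -4.1]
opening: 49.5
finger_force: 63.1
```

```bash
cat > m.py <<'E'
from h import *
import sys
p,R=tool();s=ctrl.state();print(p.round(1),'xang',np.degrees(np.arctan2(R[1,0],R[0,0])).round(2),'z',R[:,2].round(4),np.round(s['force'],1),round(s['opening'],1))
w=cam('wrist');save(sys.argv[1],w['pixels']);np.savez('w.npz',**w)
W=world(w)
for nm,lo,hi,X in(('bed',8,15,(390,600,70,310)),('hous',58,64.5,(420,570,245,320)),('ribs',64.5,70,(420,570,200,320))):
    mm=((W[...,2]>lo)&(W[...,2]<hi)&(W[...,0]>X[0])&(W[...,0]<X[1])&(W[...,1]>X[2])&(W[...,1]<X[3])&(w['z_map']>0)).astype(np.uint8)
    if mm.sum()<50: continue
    q=W[mm>0];r=cv2.minAreaRect(q[:,:2].astype(np.float32));print(nm,mm.sum(),np.median(q[:,2]).round(1),np.round(r[0],1),np.round(r[1],1),round(r[2],1),q.min(0).round(1),q.max(0).round(1))
E
python3 m.py jig1
```

```text
[496.4 159.  128.5] xang 91.73 z [ 3.e-04  0.e+00 -1.e+00] [-0.6 -0.1 -4.1] 49.5
bed 31969 12.9 [493.5 190.1] [170.5 218.3] 1.8 [405.   78.4   9.8] [581.7 301.6  15. ]
hous 11086 62.8 [490.9 271.6] [110.3  32.8] 1.8 [435.5 253.7  58.3] [546.1 289.3  64.5]
ribs 1499 68.0 [489.6 261.9] [101.9  50.4] 1.8 [438.3 236.7  64.5] [540.2 288.3  70. ]
```

View pics/jig1.png

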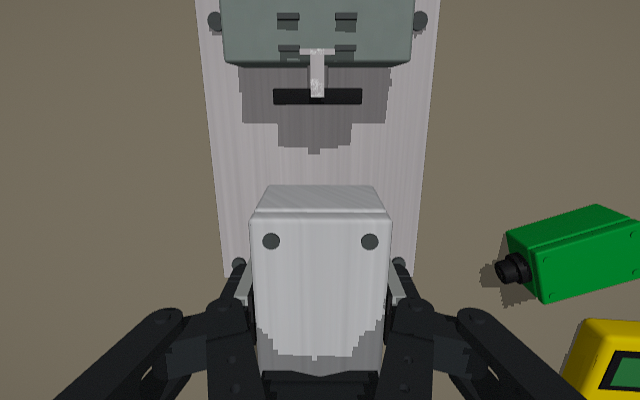

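The wrist view shows the held box at (318,290), its flat end up the image towards the pad at (318,96). The pointer's cross is at (318,50), with the ribs at (289/346, 18 and 48). I'll measure the held box in the same picture.

```bash
python3 - <<'E'
from h import *
w=np.load('w.npz');W=world(w);g=w['pixels'].min(-1)
mm=((W[...,2]>155)&(W[...,2]<178)&(g>125)).astype(np.uint8); mm[:180]=0
mm[:, :245]=0; mm[:,395:]=0
p=W[mm>0];A=np.c_[p[:,:2],np.ones(len(p))]
k=np.linalg.lstsq(A,p[:,2],rcond=None)[0];print('plane slope deg',np.degrees(k[:2]).round(2),'z',np.median(p[:,2]).round(1))
# left/right edges from rows 225..270 and front edge
L=[];Rr=[]
for v in range(222,262,3):
    u=np.flatnonzero(mm[v]);L.append(W[v,u[0]+1]);Rr.append(W[v,u[-1]-1])
L=np.array(L);Rr=np.array(Rr);
for E in(L,Rr):
    f=np.polyfit(E[:,1],E[:,0],1);print('edge x at y=190 ang',90-np.degrees(np.arctan(f[0])).round(2),E.mean(0).round(1))
t=mm*0;
q=p[p[:,1]>p[:,1].max()-60];r=cv2.minAreaRect(q[:,:2].astype(np.float32));print(np.round(r[0],1),np.round(r[1],1),round(r[2],2),'ymax',np.percentile(p[:,1],99.5).round(1), 'mid x',((L+Rr)/2).mean(0).round(1))
E
```

```text
plane slope deg [ 0.2  -3.04] z 167.9
edge x at y=190 ang 91.49 [471.2 189.7 167.7]
edge x at y=190 ang 91.18 [519.  191.1 167.5]
[495.5 169.8] [54.6 59.6] 1.32 ymax 199.4 mid x [495.1 190.4 167.6]
```

```bash
python3 - <<'E'
from h import *
w=np.load('w.npz');W=world(w);g=w['pixels'].min(-1)
for a,b in((226,340),(250,340)):
    P=W[a:b,265:375];ok=(g[a:b,265:375]>125)&(np.abs(P[...,2]-168)<8);p=P[ok]
    A=np.c_[p[:,:2]-[495,170],np.ones(len(p))];k=np.linalg.lstsq(A,p[:,2],rcond=None)[0]
    print(len(p),np.degrees(k[:2]).round(2),k[2].round(2),p[:,1].min().round(1),p[:,1].max().round(1))
P=W[216:224,300:340];print(P[...,1:].mean(1).round(1))
E
```

```text
11939 [-0.    0.05] 167.99 147.6 197.5
9719 [-0.01  0.04] 167.99 147.6 188.9
[[199.9 167.4]
 [198.9 165.8]
 [199.8 168.9]
 [198.5 166.8]
 [198.4 167.2]
 [198.  167.4]
 [197.7 167.4]
 [197.5 167.8]]
```

Call:
{"name": "drive_tool", "arguments": {"motion": [[0,0,-0.2,0,-0.13,3,4],[0,0,-0.2,0,-0.13,6,4],[0,0,-0.2,0,-0.13,8.5,4],[0,0,-0.2,0,-0.13,10,4],[0,0,-0.2,0,-0.13,10.6,4],[0,0,-0.2,0,-0.13,10.8,4],[0,0,-0.2,0,-0.13,10.8,4],[0,0,-0.2,0,-0.13,10.8,4]]}}

```text
time_s: 7.52
eef_pos: [495.0, 160.0, 20.8]
tcp_rot: [0.0, 0.695, 0.719, 0.001]
force: [-0.1, 0.9, -4.4]
opening: 49.6
finger_force: 63.4
```

Call:
{"name": "drive_tool", "arguments": {"motion": [[0,0,0,0,0,0.05,4],[0,0,0,0,0,0.1,4],[0,0,0,0,0,0.1,4]]}}

```text
time_s: 7.9
eef_pos: [494.5, 159.9, 19.2]
tcp_rot: [-0.0, 0.695, 0.719, 0.0]
force: [0.7, 0.3, -2.6]
opening: 49.5
finger_force: 63.4
```

Call:
{"name": "drive_tool", "arguments": {"motion": [[0,0,0,0,0,0.05,4],[0,0,0,0,0,0.1,4],[0,0,0,0,0,0.1,4]]}}

```text
time_s: 8.28
eef_pos: [494.6, 159.9, 18.4]
tcp_rot: [-0.0, 0.695, 0.719, 0.0]
force: [-0.9, -0.3, 0.0]
opening: 49.1
finger_force: 63.8
```

```bash
python3 - <<'E'
from h import *
p,R=tool();s=ctrl.state();print(p.round(1),'xang',np.degrees(np.arctan2(R[1,0],R[0,0])).round(2),R[:,2].round(4),np.round(s['force'],1))
w=cam('wrist');save('bed1',w['pixels']);np.savez('w.npz',**w);W=world(w);g=w['pixels'].min(-1)
P=W[226:340,270:370];ok=(g[226:340,270:370]>120)&(np.abs(P[...,2]-57)<8);q=P[ok]
k=np.linalg.lstsq(np.c_[q[:,:2]-[495,170],np.ones(len(q))],q[:,2],rcond=None)[0];print('top slope',np.degrees(k[:2]).round(2),k[2].round(1))
# pad: dark pixels ahead
hsv=cv2.cvtColor(w['pixels'],cv2.COLOR_RGB2HSV);d=(hsv[...,2]<45)&(W[...,1]>215)&(W[...,2]>20)&(W[...,2]<60)&(w['z_map']>0)
if d.sum(): q=W[d];print('pad',d.sum(),q.min(0).round(1),q.max(0).round(1))
E
```

```text
[494.6 159.9  18.4] xang 92.02 [ 1.e-04  1.e-04 -1.e+00] [-0.9 -0.3  0. ]
top slope [0.02 0.05] 57.8
pad 9483 [439.8 231.1  20. ] [543.1 257.4  60. ]
```

View pics/bed1.png

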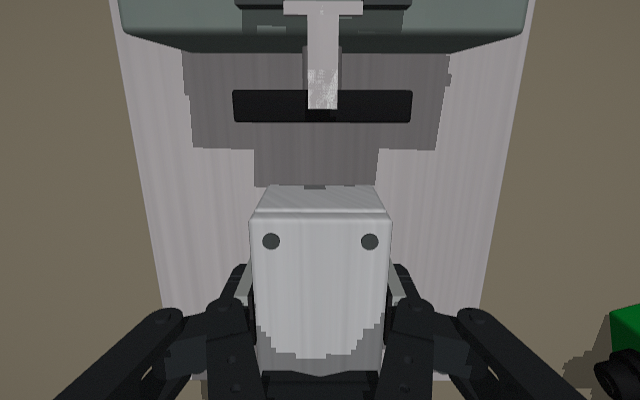

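The wrist view shows the box flat on the bed at (320,290), pad at (322,106), pointer at (322,60). I'll do a quick check of the in-line offset before pushing.

```bash
python3 - <<'E'
from h import *
w=np.load('w.npz');W=world(w);v=w['pixels'].max(-1)
a=ray(w,233,107,54.5);b=ray(w,412,107,54.5);print('pad',a.round(1),b.round(1),'mid',((a+b)/2).round(1))
for r in (226,245,262):
    m=np.flatnonzero((w['pixels'][r].min(-1)>120)&(np.abs(W[r,:,2]-57.8)<4)&(np.abs(np.arange(640)-320)<75));a=ray(w,m[0]-.5,r,57.8);b=ray(w,m[-1]+.5,r,57.8);print('box',m[0],m[-1],((a+b)/2).round(1),(b-a)[0].round(1))
print('pad y face W', W[118:124,322-40].round(1))
E
```

```text
pad [464.3 235.3  54.5] [520.3 237.2  54.5] mid [492.3 236.3  54.5]
box 249 391 [492.9 197.3  57.8] 48.7
box 251 389 [493.1 190.2  57.8] 48.3
box 252 388 [493.4 183.5  57.8] 48.5
pad y face W [[479.8 232.6  55.8]
 [479.7 232.3  55.6]
 [479.6 231.9  54.5]
 [479.7 231.6  55.6]
 [479.6 231.2  54.3]
 [475.2 226.9  13.3]]
```

Call:
{"name": "drive_tool", "arguments": {"motion": [[0,0,0,1,0.05,0,4],[0,0,0,2,0.05,0,4],[0,0,0,2.6,0.05,0,4],[0,0,0,2.9,0.05,0,4],[0,0,0,3.2,0.05,0,4],[0,0,0,3.5,0.05,0,4],[0,0,0,3.7,0.05,0,4],[0,0,0,3.9,0.05,0,4],[0,0,0,3.9,0.05,0,4],[0,0,0,3.9,0.05,0,4]]}}

```text
time_s: 9.57
eef_pos: [493.9, 197.7, 18.4]
tcp_rot: [0.001, 0.694, 0.72, -0.0]
force: [-0.1, -10.7, 4.8]
opening: 49.2
finger_force: 64.1
```

```bash
cat > n.py <<'E'
from h import *
import sys
p,R=tool();s=ctrl.state();print(p.round(1),'xang',np.degrees(np.arctan2(R[1,0],R[0,0])).round(2),R[:,2].round(4),np.round(s['force'],1),np.round(s['wrist_torque'],2))
w=cam('wrist');b=cam('scene');np.savez('w.npz',**w)
W=world(w);P=W[226:340,270:370];ok=(w['pixels'][226:340,270:370].min(-1)>120)&(np.abs(P[...,2]-57)<8);q=P[ok]
k=np.linalg.lstsq(np.c_[q[:,:2]-[495,190],np.ones(len(q))],q[:,2],rcond=None)[0];print('top slope',np.degrees(k[:2]).round(2),k[2].round(1))
x=cv2.resize(w['pixels'][0:240,200:440],(400,400));y=cv2.resize(b['pixels'][125:205,405:485],(400,400),interpolation=cv2.INTER_CUBIC);save(sys.argv[1],np.hstack([x,y]))
E
python3 n.py push1
```

```text
[493.9 197.7  18.4] xang 92.03 [ 2.0e-04 -1.4e-03 -1.0e+00] [ -0.1 -10.7   4.8] [-1.42 -0.01  0.16]
top slope [0.01 0.04] 57.8
```

View pics/push1.png

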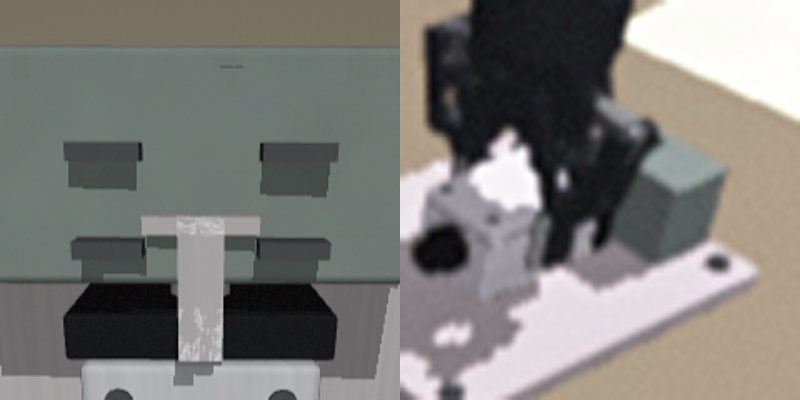

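The left half (wrist crop) shows the box face flat against the pad at row 360. The pointer's cross is at (200,225), between the near ribs (row 248) and the far ribs (row 150), but nearer the near pair. I'll measure how much further it needs to go.

```bash
python3 - <<'E'
from h import *
w=np.load('w.npz');W=world(w)
for n,u,r in(('cross',320,range(128,144,2)),('far ribs',261,range(82,100,2)),('far ribsR',380,range(82,100,2)),('near ribs',265,range(140,160,2))):
    print(n,[tuple(W[v,u,1:].round(1)) for v in r])
E
```

```text
cross [(np.float64(268.5), np.float64(61.9)), (np.float64(268.6), np.float64(68.0)), (np.float64(267.9), np.float64(66.7)), (np.float64(267.4), np.float64(67.3)), (np.float64(266.9), np.float64(67.8)), (np.float64(266.6), np.float64(69.3)), (np.float64(265.8), np.float64(68.0)), (np.float64(265.3), np.float64(68.3))]
far ribs [(np.float64(280.7), np.float64(63.4)), (np.float64(280.2), np.float64(63.0)), (np.float64(279.7), np.float64(68.9)), (np.float64(279.2), np.float64(69.1)), (np.float64(279.5), np.float64(161.7)), (np.float64(278.2), np.float64(69.1)), (np.float64(277.6), np.float64(68.1)), (np.float64(277.1), np.float64(69.1)), (np.float64(276.5), np.float64(63.5))]
far ribsR [(np.float64(281.9), np.float64(62.3)), (np.float64(281.4), np.float64(63.1)), (np.float64(280.8), np.float64(69.3)), (np.float64(280.3), np.float64(69.7)), (np.float64(279.8), np.float64(69.3)), (np.float64(279.3), np.float64(68.6)), (np.float64(278.8), np.float64(69.5)), (np.float64(278.2), np.float64(68.9)), (np.float64(277.6), np.float64(62.9))]
near ribs [(np.float64(264.6), np.float64(63.3)), (np.float64(263.9), np.float64(62.9)), (np.float64(263.8), np.float64(65.8)), (np.float64(263.7), np.float64(68.5)), (np.float64(263.3), np.float64(69.2)), (np.float64(262.7), np.float64(69.2)), (np.float64(261.9), np.float64(67.9)), (np.float64(261.4), np.float64(68.4)), (np.float64(259.8), np.float64(63.2)), (np.float64(259.0), np.float64(62.6))]
```

The cross centre is at y ≈ 267 and the ribs' middle at ≈ 270.8, so it needs about 3.8 mm more. I'll push that far and hold.

Call:
{"name": "drive_tool", "arguments": {"motion": [[0,0,0,0.15,0,0,4],[0,0,0,0.3,0,0,4],[0,0,0,0.38,0,0,4],[0,0,0,0.38,0,0,4],[0,0,0,0.38,0,0,4],[0,0,0,0.38,0,0,4],[0,0,0,0.38,0,0,4],[0,0,0,0.38,0,0,4]]}}

```text
time_s: 10.68
eef_pos: [493.8, 201.0, 18.4]
tcp_rot: [0.001, 0.694, 0.72, -0.001]
force: [0.4, -12.8, 5.3]
opening: 49.2
finger_force: 64.3
```

```bash
python3 n.py push2; python3 - <<'E'
from h import *
w=np.load('w.npz');W=world(w)
def col(u0,u1,y0=255,y1=290):
    q=W[60:200,u0:u1].reshape(-1,3);return q[(q[:,2]>65.5)&(q[:,2]<72)&(q[:,1]>y0)&(q[:,1]<y1)][:,1]
y=col(288,302);print('cross wing L',np.percentile(y,[2,50,98]).round(1));y=col(338,352);print('cross wing R',np.percentile(y,[2,50,98]).round(1))
for s in((240,280),(360,400)):
    y=col(*s);n=y[y<270];f=y[y>270];print('ribs near inner',np.percentile(n,98).round(1),'far inner',np.percentile(f,2).round(1))
E
```

```text
[493.8 201.   18.4] xang 92.03 [ 0.     -0.0021 -1.    ] [  0.4 -12.8   5.3] [-1.69 -0.12  0.19]
top slope [-0.02 -0.  ] 57.9
cross wing L [268.5 270.1 271.6]
cross wing R [269.1 270.6 272.1]
ribs near inner 264.1 far inner 276.9
ribs near inner 265.2 far inner 278.1
```

View pics/push2.png

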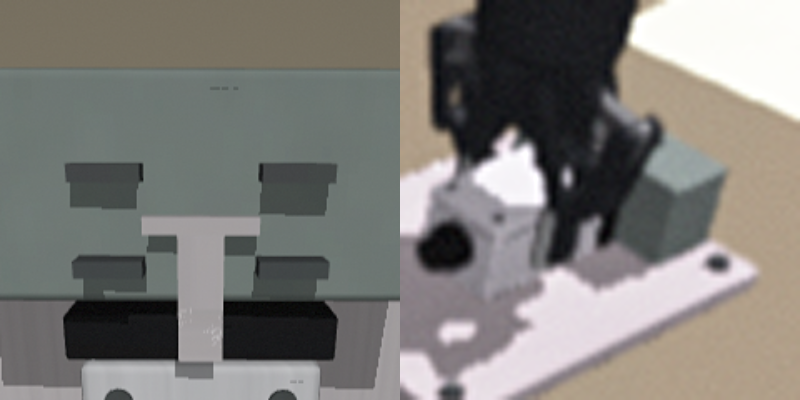

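The pointer's cross, at (200,226) in the left half, now stands midway between the rib pairs (rows 172 and 266), within 1 mm. The box is flat against the pad. I'll hold steady.

Call:
{"name": "drive_tool", "arguments": {"motion": [[0,0,0,0,0,0,4],[0,0,0,0,0,0,4],[0,0,0,0,0,0,4],[0,0,0,0,0,0,4],[0,0,0,0,0,0,4],[0,0,0,0,0,0,4],[0,0,0,0,0,0,4],[0,0,0,0,0,0,4],[0,0,0,0,0,0,4],[0,0,0,0,0,0,4],[0,0,0,0,0,0,4],[0,0,0,0,0,0,4]]}}

```text
time_s: 12.28
eef_pos: [493.9, 201.0, 18.4]
tcp_rot: [0.001, 0.694, 0.72, -0.001]
force: [0.8, -13.1, 6.0]
opening: 49.3
finger_force: 64.3
```

Call:
{"name": "drive_tool", "arguments": {"motion": [[0,0,0,0,0,0,4],[0,0,0,0,0,0,4],[0,0,0,0,0,0,4],[0,0,0,0,0,0,4],[0,0,0,0,0,0,4],[0,0,0,0,0,0,4],[0,0,0,0,0,0,4],[0,0,0,0,0,0,4],[0,0,0,0,0,0,4],[0,0,0,0,0,0,4],[0,0,0,0,0,0,4],[0,0,0,0,0,0,4]]}}

```text
time_s: 13.78
eef_pos: [493.8, 201.0, 18.4]
tcp_rot: [0.001, 0.694, 0.72, -0.001]
force: [0.9, -14.0, 5.8]
opening: 49.1
finger_force: 64.3
```

Call:
{"name": "drive_tool", "arguments": {"motion": [[0,0,0,0,0,0,4],[0,0,0,0,0,0,4],[0,0,0,0,0,0,4],[0,0,0,0,0,0,4],[0,0,0,0,0,0,4],[0,0,0,0,0,0,4],[0,0,0,0,0,0,4],[0,0,0,0,0,0,4],[0,0,0,0,0,0,4],[0,0,0,0,0,0,4],[0,0,0,0,0,0,4],[0,0,0,0,0,0,4]]}}

```text
time_s: 15.28
eef_pos: [493.8, 201.0, 18.4]
tcp_rot: [0.001, 0.694, 0.72, -0.001]
force: [1.4, -12.5, 5.7]
opening: 49.4
finger_force: 64.3
```

Call:
{"name": "drive_tool", "arguments": {"motion": [[0,0,0,0,0,0,4],[0,0,0,0,0,0,4],[0,0,0,0,0,0,4],[0,0,0,0,0,0,4],[0,0,0,0,0,0,4],[0,0,0,0,0,0,4],[0,0,0,0,0,0,4],[0,0,0,0,0,0,4],[0,0,0,0,0,0,4],[0,0,0,0,0,0,4],[0,0,0,0,0,0,4],[0,0,0,0,0,0,4]]}}

```text
time_s: 16.77
eef_pos: [493.8, 201.0, 18.4]
tcp_rot: [0.001, 0.694, 0.72, -0.001]
force: [0.5, -14.2, 5.2]
opening: 49.5
finger_force: 64.3
```

Steady for over 6 s, so I'm handing it in while still pressing.

```bash
python3 -c "
from bench import ctrl
print(ctrl.sign_off())"
```

```text
the job is handed in; nothing more can be done
None
```

The gland box is flat on the jig bed and pressed squarely against the pad, with the pointer within 1 mm of midway between the ribs; I held it steady for over 6 s and handed the job in at about 17 s, still pressing.

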